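# Load a tube rack into the analyser lane until the latch clicks

### The job

Pick up the blue-capped tube rack, set it upright in the entrance of the loading lane with its front end towards the end block, then slide it along the lane past the orange sprung pawl until the pawl clicks into the rack's side pocket and holds it against the spring plunger; let go. Push gently: do not ram the latch unit, keep the rack upright, and leave the red-capped rack, the bottle and the timer where they are.

Things in the scene. Friction and masses are not known exactly. Their poses are not given: they have to be found in the camera images.
- rack_center (a point): Centre of the loose white rack with blue foot and 5 blue-capped tubes (one rigid piece, 0.15-0.31 kg). In mm: 112 long (x), 24 wide (y), 62 high, caps to 84. Point 31 above its underside. +x = FRONT end (goes in first), z up. Grip across the 24 width, on the flat sides over 26 high; rear face flat. Catch pocket in left (+y) side: 6 to 32 ahead of centre, 6 to 26 up.
- lane: Fixed grey plate 320 (x) x 120 x 8 mm, origin at centre of its underside, z up. On it a channel along x on y = 0: floor 8 up, 26.5 wide, walls 22 above floor, tops bevelled 5 outwards; green flared mouth x -154 to -100. The rack runs in +x. At the +x end the hand-set latch unit: orange sprung pawl on the left wall, plunger, end block 50 high. Its x place varies by 60 mm and is not measured.
- lane_entry (a point): Point on the lane floor, 75 mm behind the lane's origin, axes as the lane's: set the rack down with its centre above it (15 mm either way along x will do), clear of the pawl wherever the latch unit stands. Slides freely (under 2 N). Farther in the rack may not go down: the pawl (its top 22 mm above the floor) is in the way.
- lane_home (a point): Lane floor point, 30.5 mm ahead of the lane's origin: the latched rack's centre lies within 31 mm of it along x; only feel tells where. From about 45 mm before the click the rack drags along the pawl (4-6 N), from 8 mm it meets the plunger (1 N + 0.5 N/mm). Push climbs to 8-11 N, drops 2-4 N at the click; 3 mm on is the end block. Let go, it springs back onto the pawl. Over 20 N harms the latch.
- pawl (a joint): Angle (rad) of the orange sprung pawl, 33 mm long, pivot on the left lane wall, nose pointing along +x and into the lane. 0 = sprung out (free, or clicked into the rack's pocket); 0.12 to 0.25 while the rack's side holds it aside. Spring 0.09 N m at 0, plus 0.6 N m per rad.
- red_rack: Bystander: grey tube rack with five red caps, 112 x 24 x 84 mm, origin at the centre of its underside. Leave alone.
- reagent: Bystander: amber bottle with white cap, 58 mm across, 105 mm high, origin at the centre of its underside. Leave alone.
- timer: Bystander: white and blue bench timer, 22 x 62 x 70 mm, origin at the centre of its underside. Leave alone.

How it is judged (in metres and radians):
On the way, in this order (a step that is already met when the one before it is completed fails the run):
1. the rack stands on the lane floor in the entrance, front end forward, short of the pawl, the pawl untouched (x of rack_center in the frame of lane between -0.14 and -0.02 m and y of rack_center in the frame of lane between -0.006 and 0.006 m and z of rack_center in the frame of lane below 0.043 m and angle between the x axis of rack_center and the x axis of lane, either way round below 0.12 rad and value of joint pawl below 0.05 rad), for 0.2 s.
2. the rack slides along the lane, holding the pawl aside (value of joint pawl above 0.09 rad and contact force between rack and pawl above 0.5 N and z of rack_center in the frame of lane below 0.044 m and x of rack_center in the frame of lane above -0.05 m), for 0.1 s.
At the end, for the whole second after the job is handed in: Rack on the lane floor (4 mm in height and sideways, 0.08 rad), at rest, let go, pressed by the plunger onto the pawl's nose with over 1.5 N, pawl sprung out into its pocket (under 0.06 rad), rack centre -6 to 68 mm beyond the lane's origin (value of joint pawl below 0.06 rad and contact force between rack and pawl above 1.5 N and x of rack_center in the frame of lane between -0.006 and 0.068 m and y of rack_center in the frame of lane between -0.004 and 0.004 m and z of rack_center in the frame of lane between 0.035 and 0.043 m and angle between the x axis of rack_center and the x axis of lane, either way round below 0.08 rad and linear speed of rack below 0.01 m/s); the robot touches nothing.
It fails at once if the latch unit (pawl, plunger, end block) is loaded with more than 20 N (contact force between latch and anything else above 20 N).
It fails at once if the rack is tipped more than 0.5 rad (angle between rack_center's own z axis and vertical above 0.5 rad).
It fails at once if a bystander is moved more than 25 mm (distance of any of red_rack, reagent, timer from where it was at the start of the episode above 0.025 m).
It also fails if it takes over 70 s, if anything falls off the work surface, if the arm or the gripper's body presses on something with over 40 N, if the wrist force passes 120 N, or if a joint passes its speed limit or range.

### The arm

A 6-joint arm with a two-finger parallel gripper is mounted at the origin on the work surface. World frame = base frame: x ahead of the robot, y to its left, z up, the work surface at z = 0. Lengths are in mm, angles in rad, forces in N, time in s.
With the tool pointing down it reaches from about 300 to 775 mm from the base axis. Payload 14.6 kg.
Tool frame: the origin (TCP) lies midway between the tips of the shut fingers; the grasp point (between the pads) lies 19 mm behind it; z points along the fingers, y is the direction in which the jaws open and shut (so a half turn about z gives the same grasp; the last joint's range is limited). The gripper opens to 94 mm and grips with 3 to 60 N. Pads are 16 mm wide; open, the fingers measure 119 mm over their backs; the gripper's body (75 mm by 177 mm) begins 78 mm behind the grasp point.
Start: joints at [1.103, 0.3, 1.521, -0, 1.321, -0.067], TCP at [214.582, 506.403, 169.846] pointing down, gripper open.
Joint ranges: [-3.03, 3.03], [-0.79, 2.21], [0.23, 2.52], [-1.04, 4.18], [0, 3.07], [-2.55, 2.55]. Speed limits (rad/s): [2.22, 2.22, 2.57, 3.14, 3.14, 3.14].

### API

Orientations are given as [roll, pitch, yaw] about the fixed x, y, z axes, in that order (R = Rz(yaw) Ry(pitch) Rx(roll)).
In Python, from cell import read_state, camera, get_calibration, sign_off gives the robot as it stands.
- The arm moves only by the tool carry_out, never from a script. Its argument "series" is a list of rows, each an object with "delta_pos": the shift along the world's x, y, z in mm, a list of three; "turn": the turn, a rotation vector about the world's x, y, z in rad, a list of three; "hand": the opening, from 0 (shut) to 1 (fully open). A call has 1 to 8 rows; each row is the pose to reach, as a shift and turn from the pose commanded when the call began; what a row does not reach only later rows make up. A row lasts 1/8 s, in which the tool goes at most 62.5 mm and 10.7 degrees, less where a joint would pass 70% of its speed; a pose out of reach is approached as far as the arm can. A call with a gripper value outside its range is refused whole. The fingers move at their own pace and stop on an object; "squeeze" is the grip in N (left out, the last holds). Time passes only in rows, so rows that repeat a pose let the fingers close. It gives the time, the measured TCP pose, the force and the opening at its end, in the units of the state.
- read_state(): the state, without advancing time (a new reading comes with each control period).
- camera(name): name is "scene" or "top" or "wrist"; returns the picture (480x640x3 uint8, red, green, blue); there is no depth.
- get_calibration(name): a dict with "intrinsics" (3x3 intrinsics, pixels), "pose" (4x4, takes a point from camera to world coordinates). Camera axes: x right, y down, z forward; pixel columns grow to the right and rows downward; lengths in mm; the calibration is good to about 2 mm. A picture is of the moment at which its call begins: read the wrist's pose just before it. get_calibration takes no time and is no camera call; for the wrist camera it gives the pose at the moment of the call.
- sign_off(): hands the job in, once; it reports no verdict.
The state is a dict: "clock": time; "joints": joint angles; "qd": joint speeds; "effort": joint torques, N m; "eef_pos": TCP position; "eef_rot": TCP orientation; "wrist_force": force on the tool from outside, world axes, zero at the start; "moment": the same for the moment, N m; "finger_gap": finger opening in mm.
Only numpy, scipy, OpenCV 4.12 (cv2) and the standard library are available. Lean on these libraries where they do the work, as an engineer would, in place of code of your own. Each camera call takes 0.05 s, during which the arm holds its last target.

## Working session

There is one attempt and no reset: what is moved stays moved. The work goes in short steps, Python scripts to look and compute and a tool call to move; the robot and the scene stay as the last step left them, time stands still between calls to the robot, and variables do not carry over. Pictures are saved under pics/ and viewed, and the job is handed in when it is done.

Besides the shell and the picture viewer there is one more tool, called after ">>>" as name([rows], argument=value, ...), one row to a line, values as JSON. carry_out: Moves the arm, as the interface text tells. Its arguments: {"type":"object","properties":{"series":{"type":"array"},"squeeze":{"type":"number"}},"required":["series"]}

```bash
mkdir -p pics
python3 - <<'E'
from cell import *
import cv2
for n in ("scene","top","wrist"):
    c=get_calibration(n); im=camera(n); cv2.imwrite(f"pics/{n}0.png",im[:,:,::-1]); print(n,c["intrinsics"],c["pose"])
print(read_state())
E
```

```text
scene [[606.44335405   0.         324.83723734]
 [  0.         606.44335405 226.86980483]
 [  0.           0.           1.        ]] [[-8.27307970e-01  4.81132507e-01 -2.89953504e-01  8.82892115e+02]
 [ 5.61730533e-01  7.12702015e-01 -4.20136461e-01  5.27024482e+02]
 [ 4.50913756e-03 -5.10457979e-01 -8.59890877e-01  1.04430681e+03]
 [ 0.00000000e+00  0.00000000e+00  0.00000000e+00  1.00000000e+00]]
top [[471.3040595    0.         313.51076655]
 [  0.         471.3040595  242.83575027]
 [  0.           0.           1.        ]] [[ 2.80173080e-02 -9.91886937e-01  1.23997321e-01  4.46929148e+02]
 [-9.99604632e-01 -2.80947498e-02  1.12434367e-03  5.84427702e+01]
 [ 2.36845190e-03 -1.23979797e-01 -9.92281916e-01  9.18761773e+02]
 [ 0.00000000e+00  0.00000000e+00  0.00000000e+00  1.00000000e+00]]
wrist [[398.17603506   0.         325.35384317]
 [  0.         398.17603506 239.26535643]
 [  0.           0.           1.        ]] [[ 3.88984582e-01  8.82588575e-01  2.64061360e-01  1.38185630e+02]
 [ 9.21244253e-01 -3.72707537e-01 -1.11346837e-01  5.39285862e+02]
 [ 1.44212582e-04  2.86577213e-01 -9.58057138e-01  3.83520387e+02]
 [ 0.00000000e+00  0.00000000e+00  0.00000000e+00  1.00000000e+00]]
{'clock': 0.15, 'joints': array([ 1.10337871e+00,  3.00336708e-01,  1.52144221e+00, -2.83044367e-05,
        1.32068585e+00, -6.66104635e-02]), 'qd': array([-0.00092285, -0.00084675, -0.00052266, -0.00153631,  0.00108685,
       -0.00055379]), 'effort': array([ 1.81172098e-03, -5.31963050e+01, -3.52823675e+01,  7.09007867e-02,
        2.35870475e-02, -9.33668298e-05]), 'eef_pos': array([214.50065166, 506.1977673 , 169.418808  ]), 'eef_rot': array([-3.14072065e+00, -3.06921052e-05,  2.74079251e+00]), 'wrist_force': array([-0.44781458, -0.09923747, -0.36359964]), 'moment': array([0.02131475, 0.04673062, 0.03937795]), 'finger_gap': 93.95019484289782}
```

View pics/scene0.png

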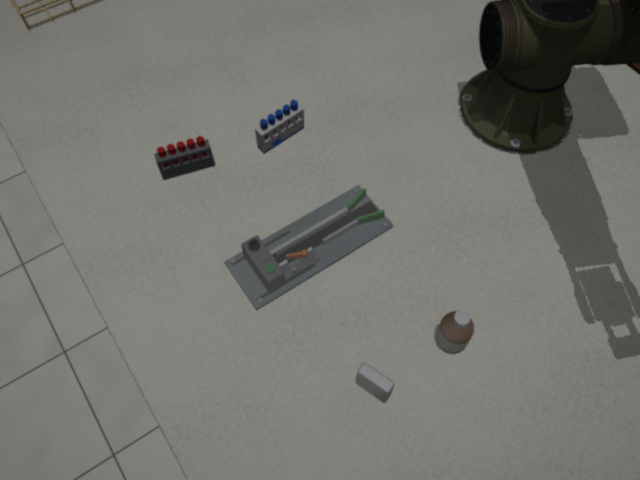

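View pics/top0.png

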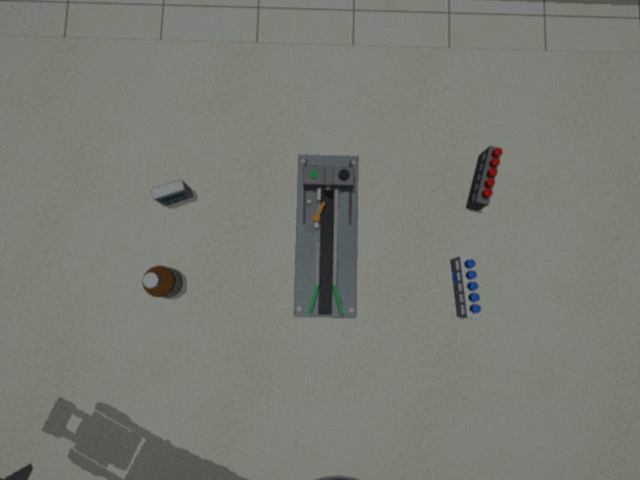

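View pics/wrist0.png

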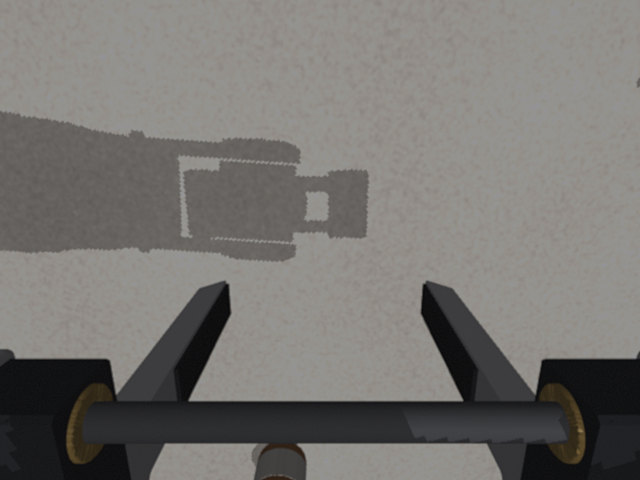

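The pictures show the lane along world x (end block far, mouth near), with the blue rack at about (465,288) in the top view. I'll enlarge these areas.

Run:
```python
import cv2
t=cv2.imread("pics/top0.png");s=cv2.imread("pics/scene0.png")
a=cv2.resize(t[240:340,420:520],None,fx=6,fy=6,interpolation=2)
cv2.imwrite("pics/c1.png",a)
cv2.imwrite("pics/c2.png",cv2.resize(t[145:325,275:375],None,fx=3.3,fy=3.3,interpolation=2))
cv2.imwrite("pics/c3.png",cv2.resize(s[85:165,235:325],None,fx=7,fy=7,interpolation=2))
```

```text
(no output)
```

View pics/c1.png

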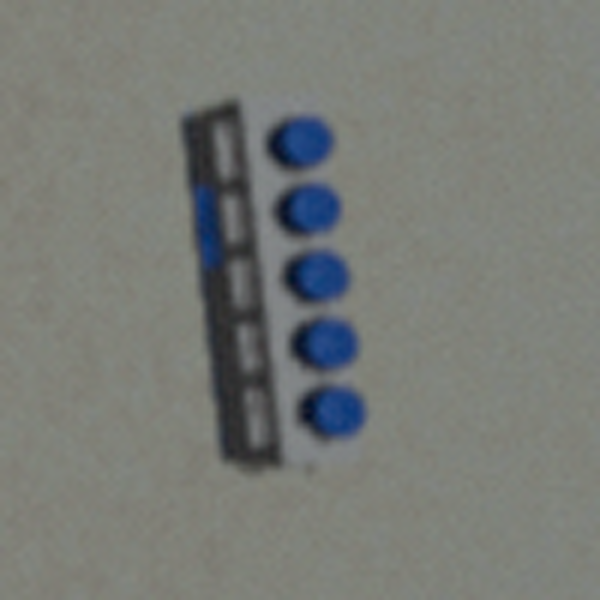

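View pics/c2.png

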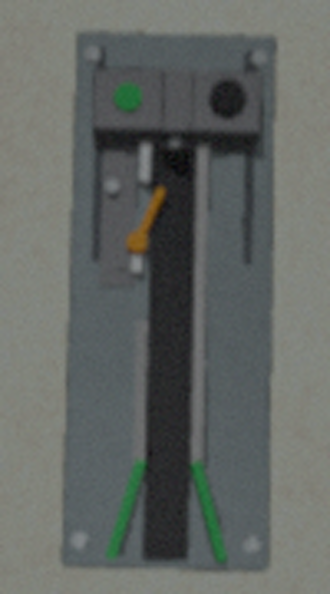

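View pics/c3.png

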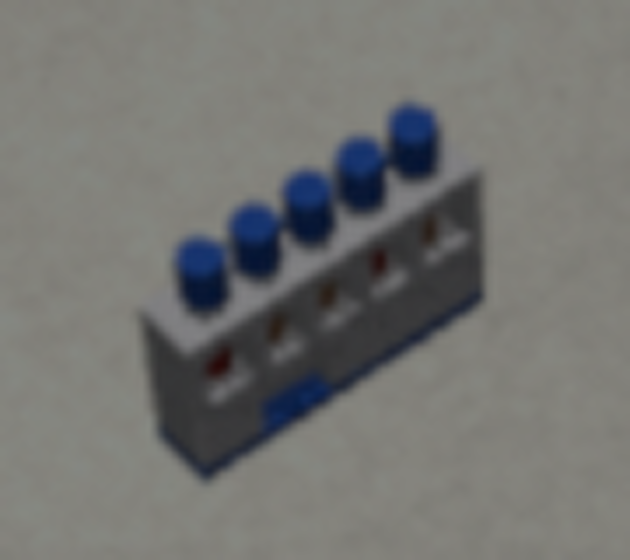

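```bash
cat > h.py <<'E'
from cell import *
import numpy as np
def ray(name,uv,z,cal=None):
    c=cal or get_calibration(name); K=c["intrinsics"];T=np.array(c["pose"])
    d=T[:3,:3]@np.linalg.inv(K)@np.array([uv[0],uv[1],1.]); o=T[:3,3]
    return o+d*(z-o[2])/d[2]
E
python3 - <<'E'
from h import *
np.set_printoptions(precision=1,suppress=True)
f=lambda p:(420+(p[0]-2.5)/6,240+(p[1]-2.5)/6)
print("caps")
P=[ray("top",f(p),80) for p in [(302,140),(309,208),(317,275),(326,343),(335,411)]]
for p in P:print(p)
print(np.arctan2(P[0][1]-P[4][1],P[0][0]-P[4][0]))
print("foot");a,b=[ray("top",f(p),0) for p in [(183,115),(225,462)]];print(a,b,np.linalg.norm(a-b),np.arctan2(a[1]-b[1],a[0]-b[0]))
print("top edge L");a,b=[ray("top",f(p),62) for p in [(240,100),(282,465)]];print(a,b,np.linalg.norm(a-b),np.arctan2(a[1]-b[1],a[0]-b[0]))
g=lambda p:(275+(p[0]-1.2)/3.3,145+(p[1]-1.2)/3.3)
C=[ray("top",g(p),8) for p in [(78,33),(273,36),(62,565),(270,568)]]
for p in C:print(p)
print(np.mean(C,0),[np.linalg.norm(C[i]-C[j]) for i,j in((0,1),(2,3),(0,2),(1,3))],[np.arctan2(*(C[i]-C[j])[[1,0]]) for i,j in((0,2),(1,3))])
print("floor edges",[ray("top",g(p),8) for p in[(147,500),(187,500)]],"wall tops",[ray("top",g(p),30) for p in[(140,400),(198,400)]])
# scene
s=lambda p:(235+(p[0]-3)/7,85+(p[1]-3)/7)
print("scene caps",[ray("scene",s(p),84) for p in[(202,252),(413,118)]])
print("scene foot L",[ray("scene",s(p),0) for p in[(205,480),(483,298)]])
E
```

```text
caps
[ 523.5 -220.8   80. ]
[ 503.4 -222.6   80. ]
[ 483.6 -224.7   80. ]
[ 463.7 -227.    80. ]
[ 443.9 -229.4   80. ]
0.10824452538949908
foot
[ 537.9 -208.7    0. ] [ 426.3 -221.3    0. ] 112.31225931309686 0.11256307716198827
top edge L
[ 536.9 -208.    62. ] [ 427.3 -219.5   62. ] 110.1546331219853 0.10409293360643401
[737.   94.8   8. ]
[738.6 -23.    8. ]
[419.1  93.9   8. ]
[420.8 -26.5   8. ]
[578.9  34.8   8. ] [np.float64(117.84202758633973), np.float64(120.42516635032035), np.float64(317.89331739775525), np.float64(317.78288279482604)] [np.float64(0.0028918624212778844), np.float64(0.011017059107040266)]
floor edges [array([457.9,  45.7,   8. ]), array([458.6,  22.4,   8. ])] wall tops [array([514.4,  51.5,  30. ]), array([515.3,  18.3,  30. ])]
scene caps [array([ 521. , -222.8,   84. ]), array([ 441.5, -232.2,   84. ])]
scene foot L [array([ 535.9, -209.8,    0. ]), array([ 425.3, -222.5,    0. ])]
```

>>> carry_out([
  {"delta_pos": [40,-50,0],"turn": [0,0,0.06],"hand": 0.6},
  {"delta_pos": [80,-100,0],"turn": [0,0,0.12],"hand": 0.6},
  {"delta_pos": [120,-150,0],"turn": [0,0,0.18],"hand": 0.6},
  {"delta_pos": [150,-200,0],"turn": [0,0,0.24],"hand": 0.6},
  {"delta_pos": [180,-255,0],"turn": [0,0,0.3],"hand": 0.6},
  {"delta_pos": [200,-310,0],"turn": [0,0,0.36],"hand": 0.6},
  {"delta_pos": [220,-365,0],"turn": [0,0,0.42],"hand": 0.6},
  {"delta_pos": [230,-420,0],"turn": [0,0,0.48],"hand": 0.6},
])

```text
clock: 1.15
eef_pos: [444.9, 84.5, 169.7]
eef_rot: [-3.142, -0.0, -3.061]
wrist_force: [0.7, 0.2, -0.1]
finger_gap: 56.6
```

Run:
```python
from h import *
import cv2
c=get_calibration("wrist"); im=camera("wrist"); cv2.imwrite("pics/w1.png",im[:,:,::-1]); np.save("w1.npy",c["pose"]); print(read_state()["eef_pos"],c["pose"])
```

```text
[445.45993148  79.7205978  169.65957457] [[-8.21251853e-02  9.54702545e-01  2.86004378e-01  3.62194953e+02]
 [ 9.96621621e-01  7.84134247e-02  2.44270357e-02  7.78861351e+01]
 [ 8.93970318e-04  2.87044222e-01 -9.57916915e-01  3.83905253e+02]
 [ 0.00000000e+00  0.00000000e+00  0.00000000e+00  1.00000000e+00]]
```

View pics/w1.png

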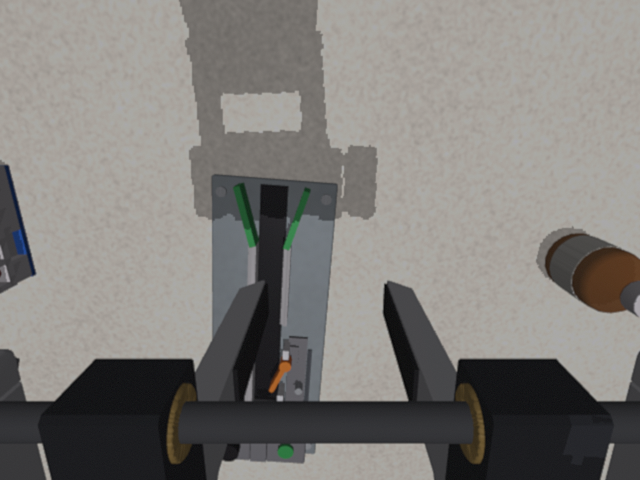

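>>> carry_out([
  {"delta_pos": [10,-55,0],"turn": [0,0,0.03],"hand": 0.6},
  {"delta_pos": [20,-110,0],"turn": [0,0,0.03],"hand": 0.6},
  {"delta_pos": [25,-165,0],"turn": [0,0,0.03],"hand": 0.6},
  {"delta_pos": [30,-220,0],"turn": [0,0,0.03],"hand": 0.6},
  {"delta_pos": [35,-270,0],"turn": [0,0,0.03],"hand": 0.6},
  {"delta_pos": [38,-312,0],"turn": [0,0,0.03],"hand": 0.6},
  {"delta_pos": [38,-312,0],"turn": [0,0,0.03],"hand": 0.6},
])

```text
clock: 2.08
eef_pos: [482.2, -227.6, 169.2]
eef_rot: [3.141, -0.001, -3.035]
wrist_force: [0.4, -0.1, -1.3]
finger_gap: 56.5
```

The wrist view shows the lane's mouth at the top (plate corners at (213,176) and (337,183)). Now the rack from above it.

Run:
```python
from h import *
import cv2
c=get_calibration("wrist"); im=camera("wrist"); cv2.imwrite("pics/w2.png",im[:,:,::-1]); np.save("w2.npy",c["pose"]); print(read_state()["eef_pos"],read_state()["eef_rot"])
a=cv2.imread("pics/w1.png")
cv2.imwrite("pics/w1c.png",cv2.resize(a[165:345,190:350],None,fx=3.3,fy=3.3,interpolation=2))
```

```text
[ 482.24308297 -226.13248807  169.30063548] [ 3.14090235e+00 -7.94526126e-04 -3.03431413e+00]
```

View pics/w2.png

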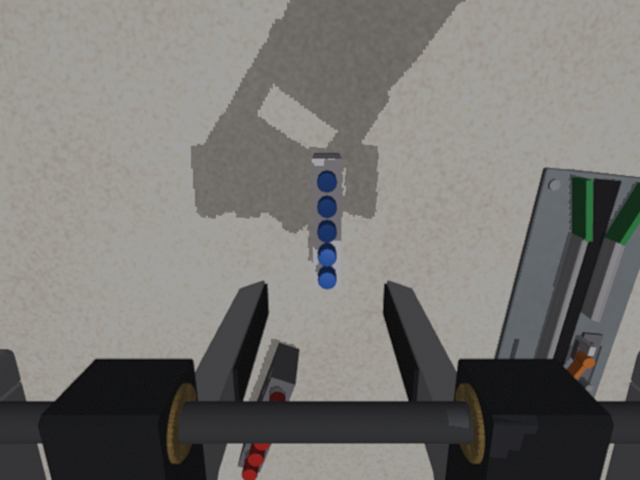

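View pics/w1c.png

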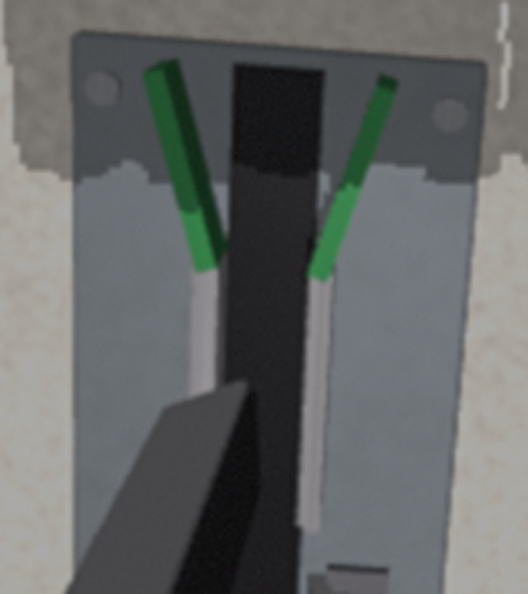

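Run:
```python
from h import *
np.set_printoptions(precision=1,suppress=True)
K=get_calibration("wrist")["intrinsics"]
c2=dict(intrinsics=K,pose=np.load("w2.npy"));c1=dict(intrinsics=K,pose=np.load("w1.npy"))
for p in [(327,181),(327,207),(327,231),(327,257),(327,281)]:print(ray("wrist",p,82,c2))
f=lambda p:(190+(p[0]-1.2)/3.3,165+(p[1]-1.2)/3.3)
print("plate rear corners",[ray("wrist",f(p),8,c1) for p in[(73,35),(485,65)]])
print("floor",[ray("wrist",f(p),8,c1) for p in[(234,64),(323,72),(300,520)]])
print("edges L/R y at lower",[ray("wrist",f(p),8,c1) for p in[(75,560),(445,560)]])
print("TCP y proj w1: tcp",79.7)
```

```text
[ 443.4 -230.    82. ]
[ 463.4 -227.8   82. ]
[ 482.5 -225.7   82. ]
[ 503.9 -223.4   82. ]
[ 524.5 -221.1   82. ]
plate rear corners [array([420.6, -24.1,   8. ]), array([419.5,  93.6,   8. ])]
floor [array([425.1,  21.9,   8. ]), array([425.3,  47.4,   8. ]), array([569.,  48.,   8.])]
edges L/R y at lower [array([589.2, -23.4,   8. ]), array([579.5,  95.2,   8. ])]
TCP y proj w1: tcp 79.7
```

>>> carry_out([
  {"delta_pos": [1,0,-50],"turn": [0,0,0],"hand": 0.6},
  {"delta_pos": [1,0,-90],"turn": [0,0,0],"hand": 0.6},
  {"delta_pos": [1,0,-115],"turn": [0,0,0],"hand": 0.6},
  {"delta_pos": [1,0,-130],"turn": [0,0,0],"hand": 0.6},
  {"delta_pos": [1,0,-139],"turn": [0,0,0],"hand": 0.6},
  {"delta_pos": [1,0,-139],"turn": [0,0,0],"hand": 0.6},
])

```text
clock: 2.88
eef_pos: [483.7, -225.4, 31.0]
eef_rot: [-3.142, 0.0, -3.032]
wrist_force: [-0.3, -0.0, -0.1]
finger_gap: 56.3
```

>>> carry_out([
  {"delta_pos": [0,0,0],"turn": [0,0,0],"hand": 0.3},
  {"delta_pos": [0,0,0],"turn": [0,0,0],"hand": 0.1},
  {"delta_pos": [0,0,0],"turn": [0,0,0],"hand": 0.1},
  {"delta_pos": [0,0,0],"turn": [0,0,0],"hand": 0.1},
], squeeze=20)

```text
clock: 3.38
eef_pos: [483.7, -225.6, 31.0]
eef_rot: [-3.141, 0.0, -3.032]
wrist_force: [-0.2, -1.0, 1.1]
finger_gap: 20.1
```

>>> carry_out([
  {"delta_pos": [0,0,0],"turn": [0,0,0],"hand": 0.1},
  {"delta_pos": [0,0,0],"turn": [0,0,0],"hand": 0.1},
])

```text
clock: 3.62
eef_pos: [483.6, -225.7, 30.9]
eef_rot: [-3.141, 0.0, -3.032]
wrist_force: [-1.6, -1.0, 0.6]
finger_gap: 14.7
```

Run:
```python
from h import *
import cv2
im=camera("wrist"); cv2.imwrite("pics/w3.png",im[:,:,::-1]); s=read_state();print(s)
```

```text
{'clock': 3.675, 'joints': array([-5.05196930e-01,  4.22424556e-01,  1.70449722e+00, -1.39670446e-04,
        1.01446502e+00, -2.18512832e+00]), 'qd': array([-3.49824336e-05, -8.93091271e-04,  5.06906243e-04, -3.07470144e-05,
       -8.55356228e-04, -1.30949358e-03]), 'effort': array([ 5.10155093e-01, -5.41463327e+01, -2.93459898e+01,  1.82035281e-01,
        1.60785397e-01,  1.86952369e-03]), 'eef_pos': array([ 483.62967439, -225.69763838,   30.90514706]), 'eef_rot': array([-3.14137706e+00,  9.98378249e-05, -3.03238384e+00]), 'wrist_force': array([-0.03718795, -0.75714719,  0.28232827]), 'moment': array([-0.17898054, -0.00116997,  0.0197156 ]), 'finger_gap': 14.966996999096192}
```

View pics/w3.png

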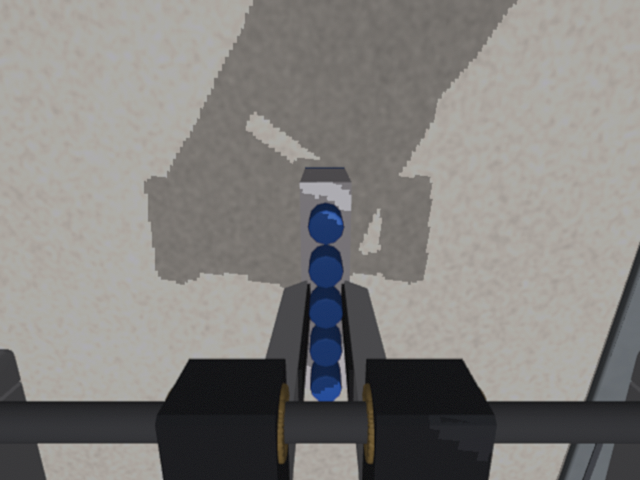

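>>> carry_out([
  {"delta_pos": [0,0,5],"turn": [0,0,0],"hand": 0.1},
  {"delta_pos": [0,0,15],"turn": [0,0,0],"hand": 0.1},
  {"delta_pos": [0,0,30],"turn": [0,0,0],"hand": 0.1},
  {"delta_pos": [0,0,30],"turn": [0,0,0],"hand": 0.1},
  {"delta_pos": [0,0,30],"turn": [0,0,0],"hand": 0.1},
])

```text
clock: 4.3
eef_pos: [483.5, -225.5, 60.8]
eef_rot: [3.142, 0.0, -3.032]
wrist_force: [1.0, 0.0, -3.1]
finger_gap: 14.8
```

Run:
```python
from h import *
import cv2
im=camera("wrist"); cv2.imwrite("pics/w4.png",im[:,:,::-1]); im=camera("scene");
cv2.imwrite("pics/s4.png",cv2.resize(im[40:200,200:360,::-1],None,fx=3.7,fy=3.7,interpolation=2)); s=read_state();print(s)
```

```text
{'clock': 4.4, 'joints': array([-5.05174543e-01,  3.81068575e-01,  1.68397212e+00,  2.69841294e-06,
        1.07726649e+00, -2.18512786e+00]), 'qd': array([ 0.00059703,  0.00182577, -0.00045688,  0.00092649,  0.00020309,
       -0.00039085]), 'effort': array([ 8.28324817e-03, -5.55721915e+01, -3.24127507e+01, -5.13744622e-02,
        5.41554834e-02,  2.16626120e-05]), 'eef_pos': array([ 483.34119715, -225.4821395 ,   60.45182078]), 'eef_rot': array([ 3.14117885e+00, -5.82516793e-04, -3.03243682e+00]), 'wrist_force': array([-0.01042353, -0.90975764, -2.61665876]), 'moment': array([ 0.03947181,  0.04434121, -0.02993076]), 'finger_gap': 14.983429934120126}
```

View pics/w4.png

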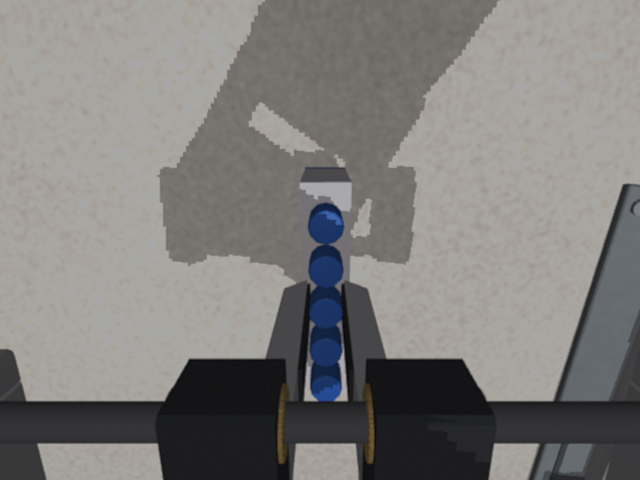

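View pics/s4.png

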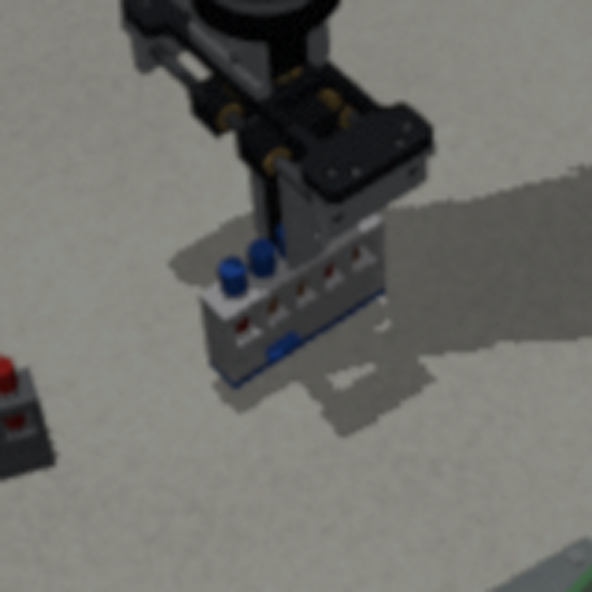

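>>> carry_out([
  {"delta_pos": [0,0,30],"turn": [0,0,0],"hand": 0.1},
  {"delta_pos": [4,30,50],"turn": [0,0,-0.02],"hand": 0.1},
  {"delta_pos": [8,80,50],"turn": [0,0,-0.04],"hand": 0.1},
  {"delta_pos": [12,135,50],"turn": [0,0,-0.06],"hand": 0.1},
  {"delta_pos": [16,190,50],"turn": [0,0,-0.08],"hand": 0.1},
  {"delta_pos": [20,235,50],"turn": [0,0,-0.103],"hand": 0.1},
  {"delta_pos": [21.5,260.5,50],"turn": [0,0,-0.103],"hand": 0.1},
  {"delta_pos": [21.5,260.5,50],"turn": [0,0,-0.103],"hand": 0.1},
])

```text
clock: 5.4
eef_pos: [504.9, 36.2, 110.5]
eef_rot: [3.142, -0.001, -3.133]
wrist_force: [1.1, -0.4, -2.7]
finger_gap: 15.0
```

>>> carry_out([
  {"delta_pos": [0,0,0],"turn": [0,0,0],"hand": 0.1},
  {"delta_pos": [0,0,0],"turn": [0,0,0],"hand": 0.1},
])

```text
clock: 5.65
eef_pos: [505.1, 34.0, 110.8]
eef_rot: [-3.141, -0.0, -3.137]
wrist_force: [0.6, -0.7, -2.4]
finger_gap: 15.0
```

Run:
```python
from h import *
import cv2
c=get_calibration("wrist");np.save("w5.npy",c["pose"]);s=read_state();print(s["eef_pos"],s["eef_rot"],s["wrist_force"])
im=camera("wrist"); cv2.imwrite("pics/w5.png",im[:,:,::-1]); im=camera("scene");
cv2.imwrite("pics/s5.png",cv2.resize(im[150:320,215:405,::-1],None,fx=3.5,fy=3.5,interpolation=2))
im=camera("top");cv2.imwrite("pics/t5.png",cv2.resize(im[145:325,275:375,::-1],None,fx=3.3,fy=3.3,interpolation=2))
```

```text
[505.05169646  34.00879893 110.75960427] [-3.14148851e+00 -1.89403636e-04 -3.13653778e+00] [ 0.61518316 -0.66766722 -2.35677098]
```

View pics/w5.png

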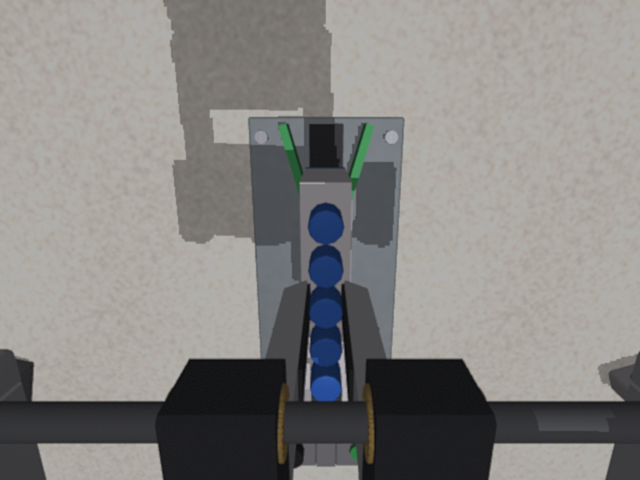

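View pics/s5.png

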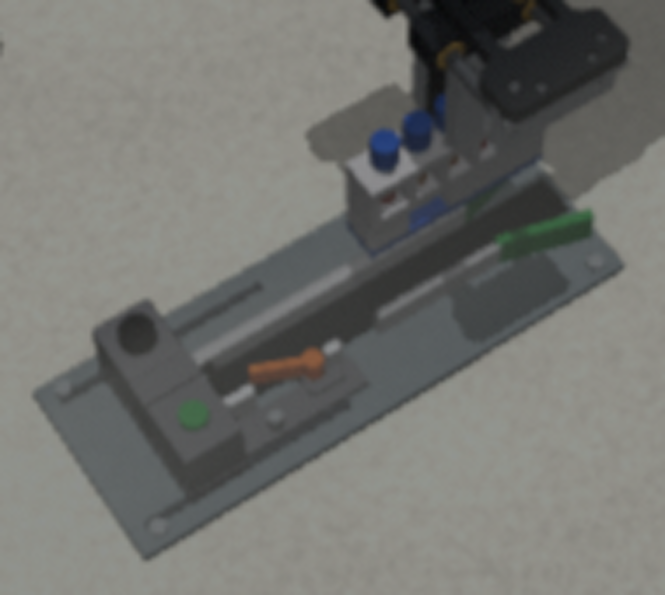

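View pics/t5.png

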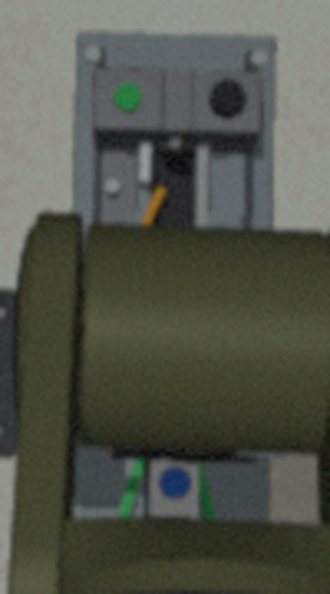

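The wrist view shows the rack held over the channel: plate rear corners at (249,118) and (404,118), dark floor end at (309..343,124), and rack top rear edge at (300..352,182).

Run:
```python
from h import *
import cv2
np.set_printoptions(precision=1,suppress=True)
c=dict(intrinsics=get_calibration("wrist")["intrinsics"],pose=np.load("w5.npy"))
for n,p,z in [("pl",(249,118),8),("pr",(404,118),8),("fl",(309,124),8),("fr",(343,124),8),("edge L low",(262,355),8),("edgeR low",(392,355),8),("caps",(326,224),164),("cap",(326,386),164)]:print(n,ray("wrist",p,z,c))
s=cv2.imread("pics/w5.png");cv2.imwrite("pics/w5c.png",cv2.resize(s[105:255,235:415],None,fx=4,fy=4,interpolation=2))
print(read_state()["eef_pos"])
```

```text
pl [421. -24.   8.]
pr [420.2  94.    8. ]
fl [425.1  21.6   8. ]
fr [424.9  47.6   8. ]
edge L low [627.3 -22.3   8. ]
edgeR low [626.6  96.    8. ]
caps [463.6  34.5 164. ]
cap [542.9  35.  164. ]
[505.1  34.3 110.8]
```

View pics/w5c.png

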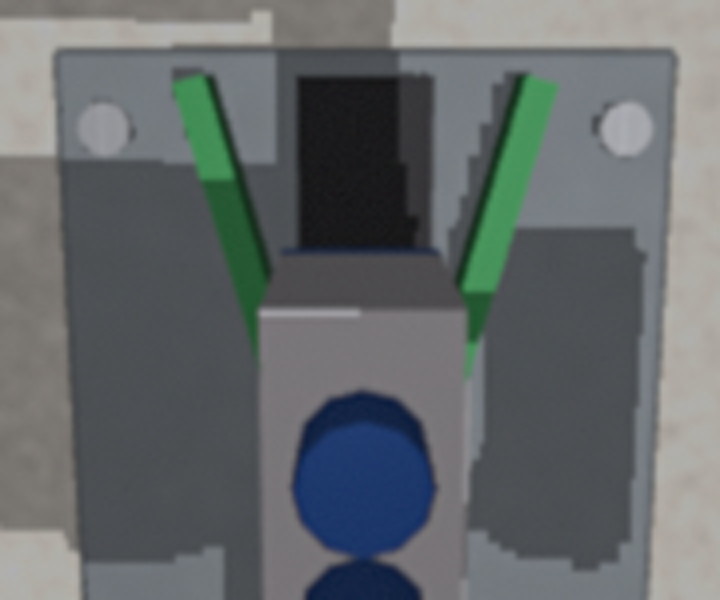

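>>> carry_out([
  {"delta_pos": [0,0.8,-20],"turn": [0,0,0.002],"hand": 0.1},
  {"delta_pos": [0,0.8,-35],"turn": [0,0,0.002],"hand": 0.1},
  {"delta_pos": [0,0.8,-45],"turn": [0,0,0.002],"hand": 0.1},
  {"delta_pos": [0,0.8,-52],"turn": [0,0,0.002],"hand": 0.1},
  {"delta_pos": [0,0.8,-57],"turn": [0,0,0.002],"hand": 0.1},
  {"delta_pos": [0,0.8,-61],"turn": [0,0,0.002],"hand": 0.1},
])

```text
clock: 6.55
eef_pos: [505.3, 35.7, 49.8]
eef_rot: [-3.142, 0.0, -3.133]
wrist_force: [0.6, -0.2, -2.3]
finger_gap: 15.0
```

>>> carry_out([
  {"delta_pos": [0,0,-2],"turn": [0,0,0],"hand": 0.1},
  {"delta_pos": [0,0,-4],"turn": [0,0,0],"hand": 0.1},
  {"delta_pos": [0,0,-6],"turn": [0,0,0],"hand": 0.1},
  {"delta_pos": [0,0,-7],"turn": [0,0,0],"hand": 0.1},
  {"delta_pos": [0,0,-7],"turn": [0,0,0],"hand": 0.1},
])

```text
clock: 7.18
eef_pos: [505.1, 35.7, 42.8]
eef_rot: [-3.142, 0.0, -3.133]
wrist_force: [0.5, 0.1, -3.1]
finger_gap: 14.9
```

>>> carry_out([
  {"delta_pos": [0,0,-1],"turn": [0,0,0],"hand": 0.1},
  {"delta_pos": [0,0,-2],"turn": [0,0,0],"hand": 0.1},
  {"delta_pos": [0,0,-3],"turn": [0,0,0],"hand": 0.1},
  {"delta_pos": [0,0,-3],"turn": [0,0,0],"hand": 0.1},
])

```text
clock: 7.68
eef_pos: [505.0, 35.7, 39.8]
eef_rot: [3.142, -0.0, -3.133]
wrist_force: [0.4, 0.0, -2.7]
finger_gap: 15.1
```

>>> carry_out([
  {"delta_pos": [0,0,-0.5],"turn": [0,0,0],"hand": 0.1},
  {"delta_pos": [0,0,-1],"turn": [0,0,0],"hand": 0.1},
  {"delta_pos": [0,0,-1],"turn": [0,0,0],"hand": 0.1},
])

```text
clock: 8.05
eef_pos: [505.1, 35.7, 38.9]
eef_rot: [-3.142, 0.0, -3.133]
wrist_force: [-0.3, 0.5, -1.6]
finger_gap: 14.7
```

>>> carry_out([
  {"delta_pos": [0,0,-0.5],"turn": [0,0,0],"hand": 0.1},
  {"delta_pos": [0,0,-0.5],"turn": [0,0,0],"hand": 0.35},
  {"delta_pos": [0,0,-0.5],"turn": [0,0,0],"hand": 0.35},
  {"delta_pos": [0,0,-0.5],"turn": [0,0,0],"hand": 0.35},
])

```text
clock: 8.55
eef_pos: [505.1, 35.7, 38.3]
eef_rot: [3.142, 0.0, -3.133]
wrist_force: [-0.3, -1.3, 0.8]
finger_gap: 32.3
```

Run:
```python
from h import *
import cv2
c=get_calibration("wrist");np.save("w6.npy",c["pose"]);s=read_state();print(s["eef_pos"],s["eef_rot"],s["wrist_force"],s["finger_gap"])
im=camera("wrist"); cv2.imwrite("pics/w6.png",im[:,:,::-1]); im=camera("scene");
cv2.imwrite("pics/s6.png",cv2.resize(im[150:320,215:405,::-1],None,fx=3.5,fy=3.5,interpolation=2))
```

```text
[505.11888213  35.72543027  38.33309249] [ 3.14155690e+00  6.38286692e-05 -3.13338439e+00] [-0.28000409 -1.2505944   0.77559202] 32.330047985784816
```

View pics/w6.png

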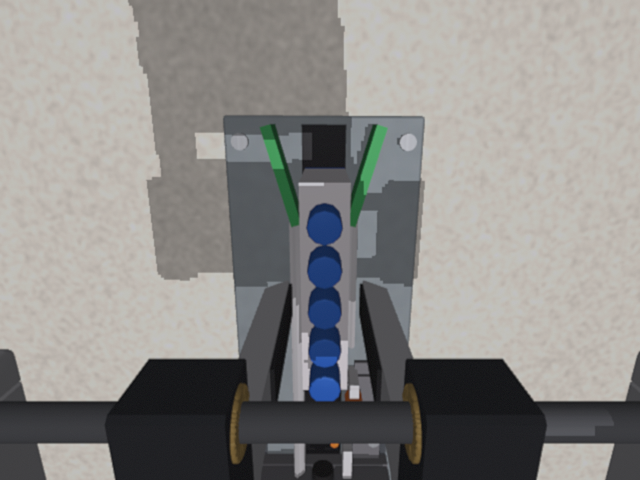

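View pics/s6.png

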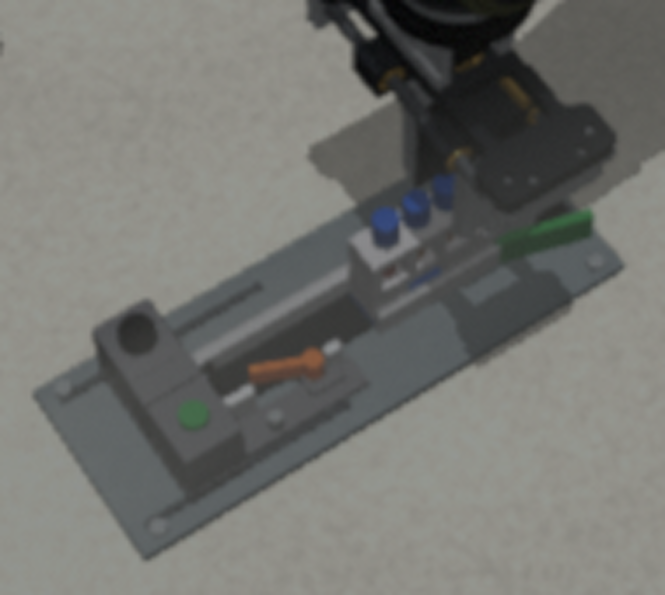

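>>> carry_out([
  {"delta_pos": [0,0,2],"turn": [0,0,0],"hand": 0.35},
  {"delta_pos": [0,0,2.5],"turn": [0,0,0],"hand": 0.1},
  {"delta_pos": [0,0,2.5],"turn": [0,0,0],"hand": 0.1},
  {"delta_pos": [0,0,2.5],"turn": [0,0,0],"hand": 0.1},
  {"delta_pos": [0,0,2.5],"turn": [0,0,0],"hand": 0.1},
], squeeze=25)

```text
clock: 9.28
eef_pos: [505.1, 35.6, 40.9]
eef_rot: [-3.141, 0.0, -3.133]
wrist_force: [-0.1, -1.8, 1.0]
finger_gap: 15.0
```

>>> carry_out([
  {"delta_pos": [2,0,0],"turn": [0,0,0],"hand": 0.1},
  {"delta_pos": [5,0,0],"turn": [0,0,0],"hand": 0.1},
  {"delta_pos": [8,0.1,0],"turn": [0,0,0],"hand": 0.1},
  {"delta_pos": [11,0.1,0],"turn": [0,0,0],"hand": 0.1},
])

```text
clock: 9.78
eef_pos: [516.3, 35.8, 40.9]
eef_rot: [-3.142, -0.0, -3.133]
wrist_force: [-1.9, -1.5, 3.9]
finger_gap: 14.3
```

>>> carry_out([
  {"delta_pos": [2,0,0],"turn": [0,0,0],"hand": 0.1},
  {"delta_pos": [4,0,0],"turn": [0,0,0],"hand": 0.1},
  {"delta_pos": [6,0,0],"turn": [0,0,0],"hand": 0.1},
  {"delta_pos": [8,0.1,0],"turn": [0,0,0],"hand": 0.1},
])

```text
clock: 10.28
eef_pos: [524.2, 35.9, 40.9]
eef_rot: [-3.142, 0.0, -3.133]
wrist_force: [-2.6, -2.2, 3.6]
finger_gap: 15.1
```

>>> carry_out([
  {"delta_pos": [2,0,0],"turn": [0,0,0],"hand": 0.1},
  {"delta_pos": [4,0,0],"turn": [0,0,0],"hand": 0.1},
  {"delta_pos": [6,0,0],"turn": [0,0,0],"hand": 0.1},
  {"delta_pos": [8,0.1,0],"turn": [0,0,0],"hand": 0.1},
])

```text
clock: 10.78
eef_pos: [532.2, 36.0, 40.9]
eef_rot: [-3.142, 0.0, -3.133]
wrist_force: [-3.3, -0.9, 5.3]
finger_gap: 14.6
```

Run:
```python
from h import *
import cv2
np.set_printoptions(precision=1,suppress=True)
s=read_state();print(s["eef_pos"],s["wrist_force"],s["moment"],s["finger_gap"])
im=camera("scene");
cv2.imwrite("pics/s7.png",cv2.resize(im[150:320,215:405,::-1],None,fx=3.5,fy=3.5,interpolation=2))
# pawl location from the scene pic s6: pivot knob (317,358), nose (250,372), z~30
f=lambda p:(215+(p[0]-1.2)/3.5,150+(p[1]-1.2)/3.5)
for p in [(317,358),(252,373)]: print(ray("scene",f(p),29))
g=lambda p:(275+(p[0]-1.2)/3.3,145+(p[1]-1.2)/3.3)
for p in [(138,242),(163,188),(175,140)]: print("top",ray("top",g(p),29))
```

```text
[532.2  36.   40.9] [-3.3 -0.9  5.3] [-0.4  0.6 -0. ] 14.556230946865703
[602.5  55.9  29. ]
[636.7  44.   29. ]
top [606.3  55.2  29. ]
top [638.6  41.5  29. ]
top [667.4  35.2  29. ]
```

View pics/s7.png

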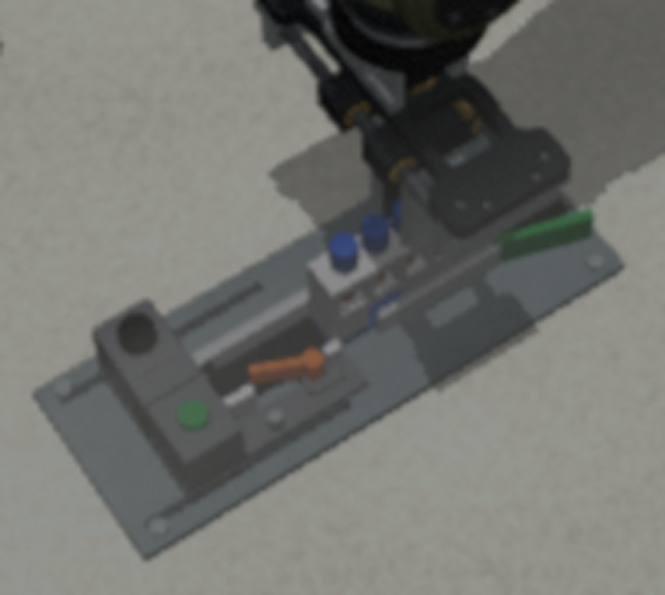

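>>> carry_out([
  {"delta_pos": [2,0,0.2],"turn": [0,0,0],"hand": 0.1},
  {"delta_pos": [4,0,0.4],"turn": [0,0,0],"hand": 0.1},
  {"delta_pos": [6,0,0.5],"turn": [0,0,0],"hand": 0.1},
  {"delta_pos": [8,0.1,0.5],"turn": [0,0,0],"hand": 0.1},
])

```text
clock: 11.32
eef_pos: [540.1, 36.1, 41.0]
eef_rot: [3.142, -0.0, -3.133]
wrist_force: [-0.0, -0.8, -1.5]
finger_gap: 14.8
```

>>> carry_out([
  {"delta_pos": [2,0,0],"turn": [0,0,0],"hand": 0.1},
  {"delta_pos": [4,0,0],"turn": [0,0,0],"hand": 0.1},
  {"delta_pos": [6,0,0],"turn": [0,0,0],"hand": 0.1},
  {"delta_pos": [8,0.1,0],"turn": [0,0,0],"hand": 0.1},
])

```text
clock: 11.82
eef_pos: [548.2, 36.2, 41.3]
eef_rot: [-3.142, -0.0, -3.133]
wrist_force: [-0.7, -0.8, -2.9]
finger_gap: 14.5
```

>>> carry_out([
  {"delta_pos": [2,0,-0.2],"turn": [0,0,0],"hand": 0.1},
  {"delta_pos": [4,0,-0.2],"turn": [0,0,0],"hand": 0.1},
  {"delta_pos": [6,0,-0.2],"turn": [0,0,0],"hand": 0.1},
])

```text
clock: 12.2
eef_pos: [554.2, 36.2, 41.1]
eef_rot: [3.142, -0.0, -3.133]
wrist_force: [0.6, -0.7, -2.5]
finger_gap: 14.7
```

>>> carry_out([
  {"delta_pos": [1.5,0,0],"turn": [0,0,0],"hand": 0.1},
  {"delta_pos": [3,0,0],"turn": [0,0,0],"hand": 0.1},
  {"delta_pos": [4.5,0,0],"turn": [0,0,0],"hand": 0.1},
])

```text
clock: 12.58
eef_pos: [558.7, 36.2, 41.1]
eef_rot: [3.142, -0.0, -3.133]
wrist_force: [0.4, -1.4, -1.7]
finger_gap: 14.9
```

>>> carry_out([
  {"delta_pos": [1.5,0,0],"turn": [0,0,0],"hand": 0.1},
  {"delta_pos": [3,0,0],"turn": [0,0,0],"hand": 0.1},
  {"delta_pos": [4.5,0,0],"turn": [0,0,0],"hand": 0.1},
])

```text
clock: 12.95
eef_pos: [563.2, 36.2, 41.2]
eef_rot: [3.142, 0.0, -3.133]
wrist_force: [0.2, -0.7, -3.1]
finger_gap: 14.8
```

>>> carry_out([
  {"delta_pos": [1,0,-0.2],"turn": [0,0,0],"hand": 0.1},
  {"delta_pos": [2,0,-0.3],"turn": [0,0,0],"hand": 0.1},
  {"delta_pos": [3,0,-0.3],"turn": [0,0,0],"hand": 0.1},
  {"delta_pos": [4,0,-0.3],"turn": [0,0,0],"hand": 0.1},
])

```text
clock: 13.45
eef_pos: [567.0, 36.0, 41.0]
eef_rot: [-3.141, -0.0, -3.133]
wrist_force: [-3.8, -2.4, 2.7]
finger_gap: 14.6
```

>>> carry_out([
  {"delta_pos": [1,0,0],"turn": [0,0,0],"hand": 0.1},
  {"delta_pos": [2,0,0],"turn": [0,0,0],"hand": 0.1},
  {"delta_pos": [3,0,0],"turn": [0,0,0],"hand": 0.1},
  {"delta_pos": [4,0,0],"turn": [0,0,0],"hand": 0.1},
])

```text
clock: 13.95
eef_pos: [571.0, 35.8, 41.1]
eef_rot: [-3.141, -0.0, -3.134]
wrist_force: [-6.6, -4.8, 4.3]
finger_gap: 14.7
```

>>> carry_out([
  {"delta_pos": [1,0,0],"turn": [0,0,0],"hand": 0.1},
  {"delta_pos": [2,0,0],"turn": [0,0,0],"hand": 0.1},
  {"delta_pos": [3,0,0],"turn": [0,0,0],"hand": 0.1},
  {"delta_pos": [4,0,0],"turn": [0,0,0],"hand": 0.1},
])

```text
clock: 14.45
eef_pos: [575.0, 35.8, 41.1]
eef_rot: [-3.141, -0.0, -3.134]
wrist_force: [-5.5, -4.3, 3.9]
finger_gap: 14.7
```

>>> carry_out([
  {"delta_pos": [1,0,0],"turn": [0,0,0],"hand": 0.1},
  {"delta_pos": [2,0,0],"turn": [0,0,0],"hand": 0.1},
  {"delta_pos": [3,0,0],"turn": [0,0,0],"hand": 0.1},
  {"delta_pos": [4,0,0],"turn": [0,0,0],"hand": 0.1},
  {"delta_pos": [5,0,0],"turn": [0,0,0],"hand": 0.1},
  {"delta_pos": [6,0,0],"turn": [0,0,0],"hand": 0.1},
  {"delta_pos": [7,0,0],"turn": [0,0,0],"hand": 0.1},
])

```text
clock: 15.32
eef_pos: [582.0, 35.8, 41.1]
eef_rot: [-3.141, -0.0, -3.134]
wrist_force: [-6.0, -4.2, 4.7]
finger_gap: 14.9
```

>>> carry_out([
  {"delta_pos": [1,0,0],"turn": [0,0,0],"hand": 0.1},
  {"delta_pos": [2,0,0],"turn": [0,0,0],"hand": 0.1},
  {"delta_pos": [3,0,0],"turn": [0,0,0],"hand": 0.1},
  {"delta_pos": [4,0,0],"turn": [0,0,0],"hand": 0.1},
  {"delta_pos": [5,0,0],"turn": [0,0,0],"hand": 0.1},
  {"delta_pos": [6,0,0],"turn": [0,0,0],"hand": 0.1},
  {"delta_pos": [7,0,0],"turn": [0,0,0],"hand": 0.1},
])

```text
clock: 16.2
eef_pos: [589.1, 35.8, 41.1]
eef_rot: [-3.141, 0.0, -3.134]
wrist_force: [-3.8, -4.9, 3.2]
finger_gap: 15.1
```

Run:
```python
from h import *
import cv2
np.set_printoptions(precision=1,suppress=True)
s=read_state();print(s["eef_pos"],s["wrist_force"],s["moment"],s["finger_gap"])
im=camera("scene");
cv2.imwrite("pics/s8.png",cv2.resize(im[150:320,215:405,::-1],None,fx=3.5,fy=3.5,interpolation=2))
```

```text
[589.1  35.8  41.1] [-3.8 -4.9  3.2] [-1.   0.8 -0.1] 15.137860213515948
```

View pics/s8.png

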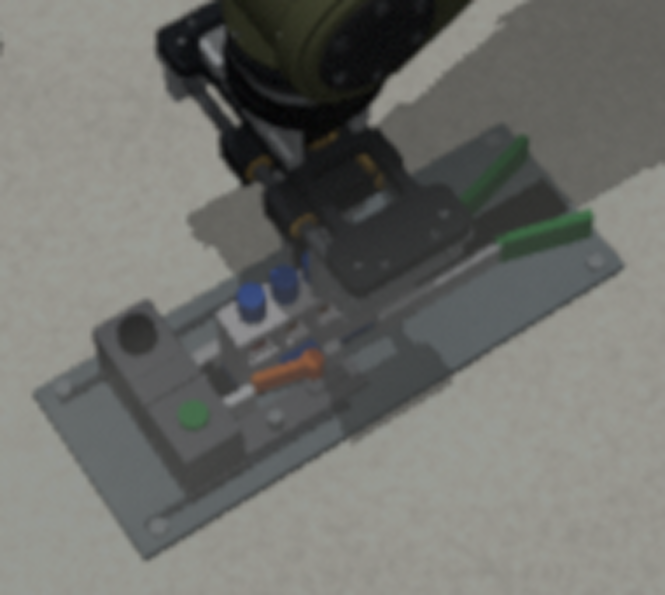

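The pawl (nose at about (255,383)) is held aside by the rack, and the pocket is still short of the nose. I'll keep going in smaller steps.

>>> carry_out([
  {"delta_pos": [1,0,0],"turn": [0,0,0],"hand": 0.1},
  {"delta_pos": [2,0,0],"turn": [0,0,0],"hand": 0.1},
  {"delta_pos": [3,0,0],"turn": [0,0,0],"hand": 0.1},
  {"delta_pos": [4,0,0],"turn": [0,0,0],"hand": 0.1},
  {"delta_pos": [5,0,0],"turn": [0,0,0],"hand": 0.1},
  {"delta_pos": [6,0,0],"turn": [0,0,0],"hand": 0.1},
])

```text
clock: 17.0
eef_pos: [595.1, 35.8, 41.0]
eef_rot: [-3.141, -0.0, -3.134]
wrist_force: [-3.5, -4.6, 3.5]
finger_gap: 14.9
```

>>> carry_out([
  {"delta_pos": [1,0,0],"turn": [0,0,0],"hand": 0.1},
  {"delta_pos": [2,0,0],"turn": [0,0,0],"hand": 0.1},
  {"delta_pos": [3,0,0],"turn": [0,0,0],"hand": 0.1},
])

```text
clock: 17.38
eef_pos: [598.1, 35.8, 41.0]
eef_rot: [-3.141, -0.0, -3.134]
wrist_force: [-3.4, -4.0, 3.3]
finger_gap: 14.6
```

>>> carry_out([
  {"delta_pos": [1,0,0],"turn": [0,0,0],"hand": 0.1},
  {"delta_pos": [2,0,0],"turn": [0,0,0],"hand": 0.1},
])

```text
clock: 17.62
eef_pos: [600.0, 35.7, 41.1]
eef_rot: [-3.141, -0.0, -3.134]
wrist_force: [-5.6, -4.7, 4.4]
finger_gap: 15.0
```

>>> carry_out([
  {"delta_pos": [1,0,0],"turn": [0,0,0],"hand": 0.1},
  {"delta_pos": [2,0,0],"turn": [0,0,0],"hand": 0.1},
])

```text
clock: 17.88
eef_pos: [601.9, 35.7, 41.1]
eef_rot: [-3.141, -0.001, -3.134]
wrist_force: [-6.7, -4.1, 5.1]
finger_gap: 14.7
```

>>> carry_out([
  {"delta_pos": [0.5,0,0],"turn": [0,0,0],"hand": 0.1},
  {"delta_pos": [1,0,0],"turn": [0,0,0],"hand": 0.1},
  {"delta_pos": [1.5,0,0],"turn": [0,0,0],"hand": 0.1},
  {"delta_pos": [2,0,0],"turn": [0,0,0],"hand": 0.1},
])

```text
clock: 18.38
eef_pos: [603.7, 35.7, 41.2]
eef_rot: [-3.141, -0.001, -3.134]
wrist_force: [-7.8, -5.6, 5.9]
finger_gap: 14.5
```

>>> carry_out([
  {"delta_pos": [0.5,0,0],"turn": [0,0,0],"hand": 0.1},
  {"delta_pos": [1,0,0],"turn": [0,0,0],"hand": 0.1},
])

```text
clock: 18.62
eef_pos: [604.7, 35.7, 41.2]
eef_rot: [-3.141, -0.001, -3.134]
wrist_force: [-8.8, -5.6, 5.8]
finger_gap: 14.6
```

>>> carry_out([
  {"delta_pos": [0.5,0,0],"turn": [0,0,0],"hand": 0.1},
  {"delta_pos": [1,0,0],"turn": [0,0,0],"hand": 0.1},
])

```text
clock: 18.88
eef_pos: [605.7, 35.7, 41.2]
eef_rot: [-3.141, -0.001, -3.134]
wrist_force: [-8.6, -5.6, 6.9]
finger_gap: 15.1
```

>>> carry_out([
  {"delta_pos": [0.5,0,0],"turn": [0,0,0],"hand": 0.1},
  {"delta_pos": [1,0,0],"turn": [0,0,0],"hand": 0.1},
])

```text
clock: 19.12
eef_pos: [606.7, 35.7, 41.2]
eef_rot: [-3.141, -0.001, -3.134]
wrist_force: [-6.6, -4.5, 5.0]
finger_gap: 15.1
```

>>> carry_out([
  {"delta_pos": [0.5,0,0],"turn": [0,0,0],"hand": 0.1},
])

```text
clock: 19.25
eef_pos: [607.5, 35.7, 41.0]
eef_rot: [-3.141, -0.0, -3.134]
wrist_force: [-2.6, -4.7, 0.6]
finger_gap: 15.1
```

>>> carry_out([
  {"delta_pos": [0.5,0,0],"turn": [0,0,0],"hand": 0.1},
])

```text
clock: 19.38
eef_pos: [607.8, 35.8, 41.1]
eef_rot: [-3.141, -0.001, -3.134]
wrist_force: [-8.2, -3.2, 6.3]
finger_gap: 15.2
```

Run:
```python
from h import *
import cv2
np.set_printoptions(precision=1,suppress=True)
im=camera("scene");
s=read_state();print(s["eef_pos"],s["wrist_force"],s["moment"],s["finger_gap"])
cv2.imwrite("pics/s9.png",cv2.resize(im[200:290,225:325,::-1],None,fx=6.5,fy=6.5,interpolation=2))
```

```text
[607.8  35.8  41.1] [-6.3 -3.9  5.7] [-0.9  1.3 -0.1] 14.555883935342829
```

View pics/s9.png

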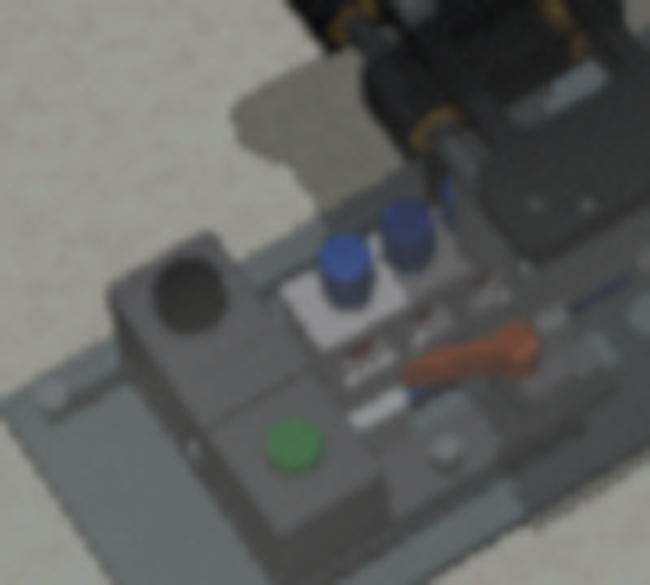

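>>> carry_out([
  {"delta_pos": [-0.5,0,0],"turn": [0,0,0],"hand": 0.1},
  {"delta_pos": [-0.5,0,0],"turn": [0,0,0],"hand": 0.4},
  {"delta_pos": [-0.5,0,0],"turn": [0,0,0],"hand": 0.5},
  {"delta_pos": [-0.5,0,0],"turn": [0,0,0],"hand": 0.5},
  {"delta_pos": [-0.5,0,0],"turn": [0,0,0],"hand": 0.5},
])

```text
clock: 20.05
eef_pos: [607.7, 36.3, 40.8]
eef_rot: [3.142, 0.0, -3.133]
wrist_force: [0.9, -0.1, 0.3]
finger_gap: 47.0
```

Run:
```python
from h import *
import cv2
np.set_printoptions(precision=1,suppress=True)
im=camera("scene");w=camera("wrist");cv2.imwrite("pics/w10.png",w[:,:,::-1])
s=read_state();print(s["eef_pos"],s["wrist_force"],s["moment"],s["finger_gap"])
cv2.imwrite("pics/s10.png",cv2.resize(im[200:290,225:325,::-1],None,fx=6.5,fy=6.5,interpolation=2))
```

```text
[607.6  36.3  40.8] [ 0.5 -0.7  0.5] [ 0.  0. -0.] 47.28838848563929
```

View pics/s10.png

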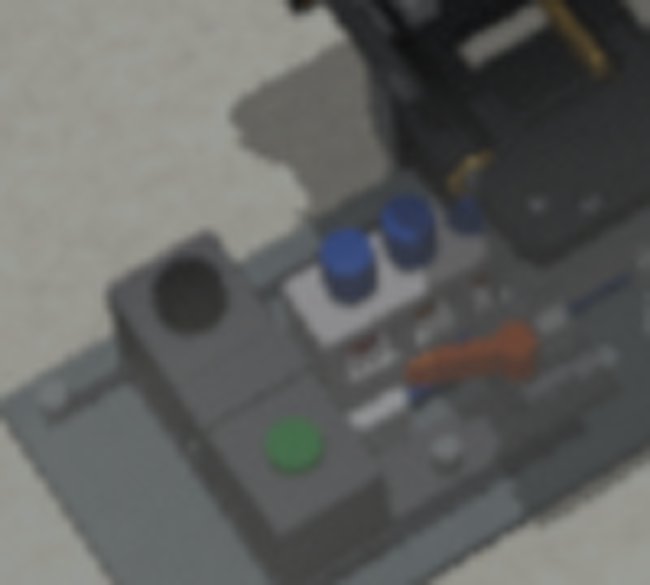

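View pics/w10.png

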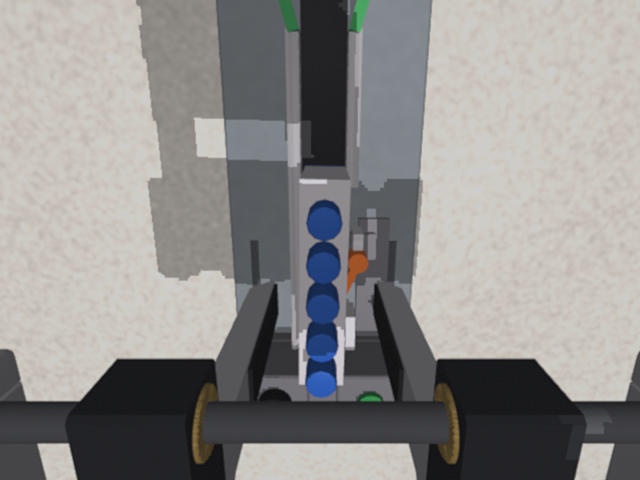

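The rack moved back less than 1 mm on release, with the pawl nose in the pocket. I'll retract straight up and check.

>>> carry_out([
  {"delta_pos": [0,0,10],"turn": [0,0,0],"hand": 0.6},
  {"delta_pos": [0,0,30],"turn": [0,0,0],"hand": 0.6},
  {"delta_pos": [0,0,70],"turn": [0,0,0],"hand": 0.6},
  {"delta_pos": [0,0,120],"turn": [0,0,0],"hand": 0.6},
  {"delta_pos": [-40,-30,150],"turn": [0,0,0],"hand": 0.6},
  {"delta_pos": [-90,-60,150],"turn": [0,0,0],"hand": 0.6},
  {"delta_pos": [-140,-90,150],"turn": [0,0,0],"hand": 0.6},
  {"delta_pos": [-140,-90,150],"turn": [0,0,0],"hand": 0.6},
])

```text
clock: 21.15
eef_pos: [465.7, -55.0, 192.1]
eef_rot: [-3.141, 0.002, -3.136]
wrist_force: [0.9, 0.1, -0.3]
finger_gap: 56.2
```

Run:
```python
from h import *
import cv2
np.set_printoptions(precision=1,suppress=True)
im=camera("scene");t=camera("top")
s=read_state();print(s["clock"],s["eef_pos"],s["wrist_force"],s["finger_gap"])
cv2.imwrite("pics/s11f.png",im[:,:,::-1])
cv2.imwrite("pics/s11.png",cv2.resize(im[200:290,225:325,::-1],None,fx=6.5,fy=6.5,interpolation=2))
cv2.imwrite("pics/t11.png",cv2.resize(t[145:325,275:375,::-1],None,fx=3.3,fy=3.3,interpolation=2))
```

```text
21.25 [468.  -53.9 191.9] [ 0.4 -0.3 -0.3] 56.12249233345184
```

View pics/s11.png

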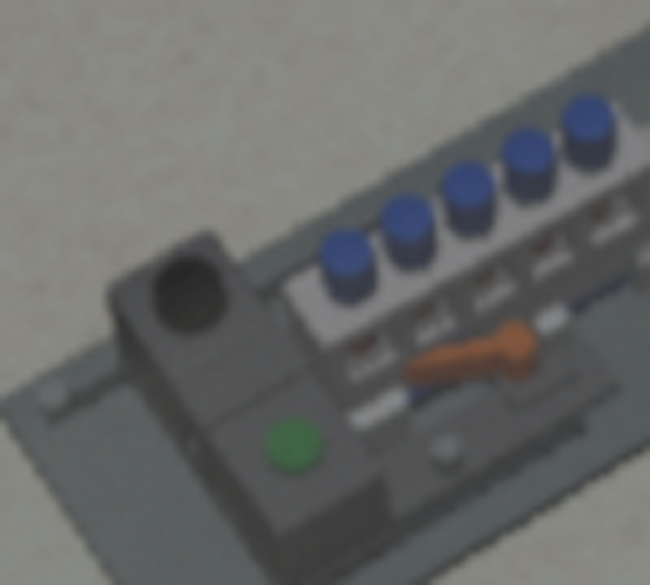

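View pics/t11.png

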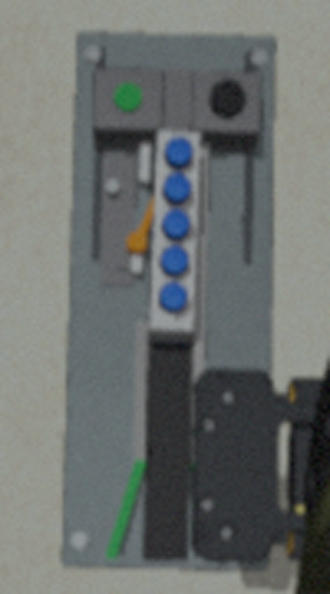

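View pics/s11f.png

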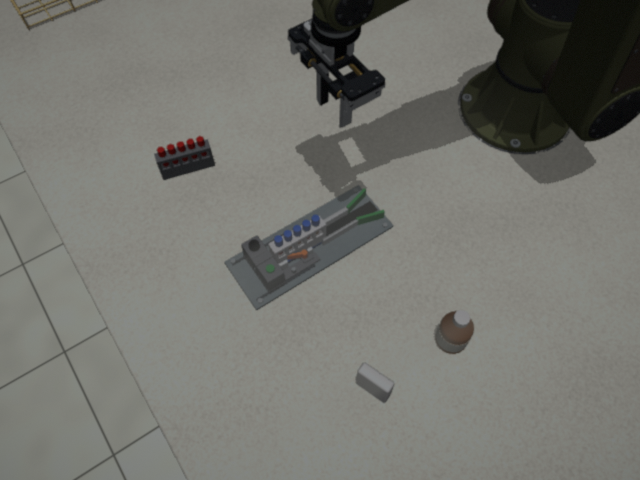

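>>> carry_out([
  {"delta_pos": [0,0,0],"turn": [0,0,0],"hand": 0.6},
  {"delta_pos": [0,0,0],"turn": [0,0,0],"hand": 0.6},
  {"delta_pos": [0,0,0],"turn": [0,0,0],"hand": 0.6},
  {"delta_pos": [0,0,0],"turn": [0,0,0],"hand": 0.6},
])

```text
clock: 21.75
eef_pos: [467.7, -53.6, 190.7]
eef_rot: [3.142, -0.0, -3.133]
wrist_force: [-0.5, -1.1, 0.3]
finger_gap: 56.3
```

```bash
python3 -c "
from cell import *
print(sign_off())"
```

```text
the job is handed in; nothing more can be done
None
```

I put the blue rack into the lane entrance, front end first, and slid it past the pawl until it clicked. I then let go, moved the arm clear and handed the job in at about 21.8 s. `sign_off` gave no verdict.

- **Feel along the lane:** The pawl's drag was about 4–6 N from roughly x = 566 mm, and the plunger met the rack near 599 mm. The push peaked at about 9 N, then fell to about 2.6 N at the click near 607 mm. The highest wrist reading along the lane was about 9 N, so well under the 20 N limit. I could only read the force at the end of each move, not during it.
- **Last pictures:** The rack is upright in the channel at about x = 607 mm, roughly 27 mm past the lane's origin. The pawl is back at its free angle with its nose in the pocket, and the gripper is well clear. The red rack, bottle and timer look unmoved.
- **What disagreed:** The gripper read about 15 mm while holding the 24 mm wide rack, and I did not find out why. The grip held without visible slip. A vertical load of up to about 7 N also built up while sliding, and it was gone once I let go.
- **Not measured:** I could not read the force holding the rack on the pawl. On release the rack slid back less than 1 mm and then stayed put, which suggests the pawl is holding it.

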